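Clear and open the scrap bin flap with its hand lever

ROBOT

A 6-joint arm with a two-finger parallel gripper is mounted at the origin on a cart in front of the work surface, level with it; the furniture and walls round the work are solid. World frame = base frame: x ahead of the robot, y to its left, z up, the work surface at z = 0. Lengths are in m, angles in rad, forces in N, time in s.
With the tool pointing down it reaches from about 0.275 to 0.75 m from the base axis. Payload 10.2 kg.
Tool frame: the origin (TCP) lies at the very end of the fingers, on their centre line; the grasp point (between the pads) lies 19 mm behind it (env.grip_depth is the distance from the TCP to the grasp point, in m); z points along the fingers, y is the line along which they close (so a half turn about z gives the same grasp; the last joint's range is limited). The gripper opens to 85 mm and grips with 20 to 120 N. Pads are 22 mm wide; open, the fingers measure 114 mm over their backs; the gripper's body (76 mm by 85 mm) begins 54 mm behind the grasp point. The pads swing forward as they close: fully open they stand 13 mm farther back than shut.
Start: joints at [-1.421, 0.313, 1.498, -0, 1.331, -0.223], TCP at [0.191, -0.489, 0.231] pointing down, gripper open.
Joint ranges: [-2.94, 2.94], [-0.97, 2.17], [0.19, 2.56], [-1.23, 4.37], [0.02, 3.11], [-2.88, 2.88]. Speed limits (rad/s): [2.39, 2.39, 3.01, 3.14, 3.14, 3.14].

INTERFACE

Orientations are given as a unit quaternion [w, x, y, z].
In Python, from rig import env gives the robot as it stands. The module is installed in compiled form; this text tells all that it offers.
- The arm moves only by the tool jog_arm, never from a script. Its argument "plan" is a list that holds one entry, the list of rows, each a list of 7 numbers: the shift along the tool's x, y, z in m, then the turn, a rotation vector about the tool's x, y, z in rad, then the closure, from -1 (fully open) to 1 (shut). A call has 1 to 8 rows; each row is the pose to reach, as a shift and turn from the pose commanded when the call began, along the tool's axes at that moment; what a row does not reach only later rows make up. A row lasts 1/12 s, in which the tool goes at most 41.7 mm and 7.16 degrees, less where a joint would pass 70% of its speed; a pose out of reach is approached as far as the arm can. A call with a gripper value outside its range is refused whole. The fingers move at their own pace and stop on an object; the grip force is fixed at half the most. Time passes only in rows, so rows that repeat a pose let the fingers close. It gives the time, the measured TCP pose, the force and the opening at its end, in the units of the state.
- env.state(): the state, without advancing time (a new reading comes with each control period).
- env.read_camera(name): name is "scene" or "top" or "wrist"; returns (picture, depth): 400x640x3 uint8, red, green, blue; 400x640 float32, m along the optical axis (not along the pixel's ray), 0 where there is no reading.
- env.camera_info(name): a dict with "fov_y" (degrees; the focal length in pixels is half the picture's height over the tangent of half this angle, whatever the lens; pixels are square), "cx", "cy" (the principal point, pixels), "xyz" and "attitude" of the camera in the world; the wrist camera has in their place "hand_eye" (4x4, takes a point from camera to tool coordinates, whose origin is the TCP and whose axes are the flange's). Camera axes: x right, y down, z forward; pixel columns grow to the right and rows downward; lengths in m; the calibration is good to about 2 mm. A picture is of the moment at which its call begins: read the wrist's pose just before it. camera_info takes no time and is no camera call.
- env.sign_off(): hands the job in, once; it reports no verdict.
The state is a dict: "time_s": time; "joint_positions": joint angles; "dq": joint speeds; "effort": joint torques, N m; "position": TCP position; "orientation": TCP orientation; "force": force on the tool from outside, world axes, zero at the start; "torque": the same for the moment, N m; "width": opening from 0.0 (shut) to 1.0 (fully open).
Only numpy, scipy, OpenCV 4.12 (cv2) and the standard library are available. Lean on these libraries where they do the work, as an engineer would, in place of code of your own. Each camera call takes 0.05 s, during which the arm holds its last target. There are 200 camera calls.

TASK

Open the kitchen scrap bin without gripping anything. With the fingertips push the jam jar, standing, off the bin's steel flap until it stands wholly on the fixed wooden deck behind the hinge; then press down the black pad at the long end of the lever, smoothly, until it is almost down on its stop and the heavy flap stands well open. Finish while holding the pad down so that the flap stays open; do not lift the jar or the lever, do not fling the flap or let it drop, and leave the other things where they are.

Things in the scene. Friction and masses are not known exactly. Their poses are not given: they have to be found in the camera images.
- scrap_bin: Fixed wooden scrap bin, 475 x 130 mm. Origin on the worktop; y along its length (about the robot's left), z up. Along y: lever pad about -0.24, lever axle -0.056 (two steel cradle posts, 80 mm high), flap from lip -0.045 to hinge +0.090, deck +0.096 to +0.225. Flap top 90 mm above the worktop, deck top 88.5: the jar slides across the 6 mm gap.
- deck_mid (a point): Point on the top of the fixed wooden deck, mid-width, at y +0.158 of the bin: a good place for the jar's axis. A thin rail 10 mm high guards the deck's far end (inner face at y +0.219) and two sides (x +-0.057). Axes as the bin's.
- flap_plate (a joint): Angle of the steel flap (128 x 135 x 8 mm, 1.1 to 1.7 kg) about its hinge at the deck: 0 shut and level, grows as the lip beside the lever rises; about 0.47 with the lever down on its stop. Well open means more than 0.38. A closing spring helps its weight; it falls shut if the lever is released.
- flap_lip (a point): Middle of the flap's free edge, on its top surface; 90 mm high when shut.
- pad (a point): Centre of the top face of the black pad, 45 x 45 mm, at the long end of the lever, 185 mm from the axle. At rest about 150 mm high, sloping 22 degrees, outer end up. It moves on an arc about the axle through about 31 degrees, to about 50 mm height, where a rubber stop under the arm ends the travel. Pressing takes about 6 to 11 N, less near the stop.
- axle (a point): Middle of the lever's axle, a 10 mm rod along the bin's x, 70 mm above the worktop. The lever is a loose steel bar 16 mm wide resting in the open tops of the cradle posts; its short arm ends 80 mm beyond the axle in a slippery nylon roller under the flap. It must stay in the cradle.
- jar_mid (a point): Centre (half-way up, 50 mm above its foot) of the jam jar, 66 mm in diameter, 100 mm high, 0.44 kg, with a yellowish lid. It starts standing on the flap. Pushed in its lower half (15 to 35 mm above its foot) it slides without tipping.
- spice_jar: Bystander: spice jar with a dark cap, 41 mm in diameter, 105 mm high, standing on the worktop on the far side of the lever arm. Origin at the centre of its foot.
- soap_bar: Bystander: yellow bar of soap, 42 x 60 x 20 mm, lying on the worktop behind the deck, on the far side of the bin. Origin at the centre of its underside.
- cork_0: Bystander: cork, 23 mm in diameter, 44 mm high, standing on the far side of the bin, behind the flap. Origin at the centre of its foot.

How it is judged:
On the way, in this order (a step that is already met when the one before it is completed fails the run):
1. the jar stands upright wholly on the deck, the flap still shut (y of jar_mid in the frame of scrap_bin above 0.128 m and z of jar_mid in the frame of scrap_bin between 0.13 and 0.148 m and angle between jar_mid's own z axis and vertical below 0.1 rad and value of joint flap_plate below 0.04 rad), for 0.3 s.
2. the fingers press the lever and the flap is well open (value of joint flap_plate above 0.38 rad and contact force between the fingers and lever above 0.5 N), for 0.3 s.
At the end, for the whole second after the job is handed in: The fingers press the lever (more than 0.5 N), which alone holds the flap still at more than 0.38 rad (nothing of the robot touches the flap); the lever is in its cradle; the jar stands upright (within 0.1 rad) and at rest on the deck, its axis beyond y 0.128 of the bin (clear of the flap) (all of step 2 and velocity of joint flap_plate below 0.1 rad/s and contact force between each of the arm, the fingers and flap_plate below 0.3 N and distance between axle and scrap_bin below 0.105 m and y of jar_mid in the frame of scrap_bin above 0.128 m and z of jar_mid in the frame of scrap_bin between 0.13 and 0.148 m and angle between jar_mid's own z axis and vertical below 0.1 rad and linear speed of jar below 0.03 m/s); the arm keeps its last pose, push and grip.
It fails at once if the jar is lifted or tipped (z of jar_mid in the frame of scrap_bin above 0.155 m or angle between jar_mid's own z axis and vertical above 0.3 rad).
It fails at once if the lever is lifted out of its cradle (z of axle in the frame of scrap_bin above 0.08 m or y of axle in the frame of scrap_bin above -0.046 m or y of axle in the frame of scrap_bin below -0.066 m).
It fails at once if the flap is flung or dropped (velocity of joint flap_plate above 2 rad/s or velocity of joint flap_plate below -2 rad/s).
It fails at once if a bystander is moved more than 20 mm (distance of any of spice_jar, soap_bar, cork_0 from where it was at the start of the episode above 0.02 m).
It also fails if it takes over 48 s, if anything falls off the work surface, if the arm or the gripper's body presses on something with over 40 N, if the wrist force passes 120 N, or if a joint passes its speed limit or range.

## Working session

There is one attempt and no reset: what is moved stays moved. The work goes in short steps, Python scripts to look and compute and a tool call to move; the robot and the scene stay as the last step left them, time stands still between calls to the robot, and variables do not carry over. Pictures are saved under pics/ and viewed, on a budget of 10 in all, crops included, one or two more only if the job needs it, and the job is handed in when it is done.

Besides the shell and the picture viewer there is one more tool, called as name([rows], argument=value, ...), one row to a line, values as JSON. jog_arm: Moves the arm, as the interface text tells. Its arguments: {"type":"object","properties":{"plan":{"type":"array"}},"required":["plan"]}

```bash
mkdir -p pics; cat > h.py <<'E'
import numpy as np, cv2
from rig import env
from scipy.spatial.transform import Rotation as R
def rot(q): return R.from_quat([q[1],q[2],q[3],q[0]]).as_matrix()
def grab(n):
    s=env.state(); p,d=env.read_camera(n); i=env.camera_info(n)
    f=p.shape[0]/2/np.tan(np.radians(i["fov_y"])/2)
    if "xyz" in i:
        a=np.array(i["attitude"]); Rm=a if a.shape==(3,3) else rot(a); t=np.array(i["xyz"])
    else:
        H=np.array(i["hand_eye"]); Rt=rot(s["orientation"]); Rm=Rt@H[:3,:3]; t=Rt@H[:3,3]+np.array(s["position"])
    v,u=np.mgrid[:p.shape[0],:p.shape[1]]
    P=np.stack([(u-i["cx"])/f*d,(v-i["cy"])/f*d,d],-1)@Rm.T+t
    P[d==0]=np.nan
    return p,P
def save(n,p): cv2.imwrite("pics/"+n+".png",cv2.cvtColor(p,cv2.COLOR_RGB2BGR))
E
python3 - <<'E'
from h import *
print(env.state()); print(env.camera_info("scene"),env.camera_info("top"),env.camera_info("wrist"))
for n in("scene","top"):
    p,P=grab(n); save(n,p); np.save(n,P)
E
```

```text
{'time_s': 0.0, 'joint_positions': array([-1.42139934e+00,  3.13489281e-01,  1.49846564e+00, -9.58144499e-06,
        1.33102355e+00, -2.23403584e-01]), 'dq': array([ 0.00198607, -0.001273  , -0.00069761,  0.00283054, -0.00045192,
        0.00040983]), 'effort': array([-2.03444042e-04, -4.12273049e+01, -2.59740865e+01, -1.61099742e-04,
        4.21444580e-03,  5.35317881e-06]), 'position': array([ 0.19116113, -0.48866738,  0.23070424]), 'orientation': array([-6.92605396e-04,  9.82677262e-01,  1.85323819e-01,  2.09843221e-05]), 'force': array([ 0.08042906, -0.07128913, -0.02406235]), 'torque': array([ 0.02802175,  0.02928761, -0.00936587]), 'width': 1.0004629666884708}
{'fov_y': 47.74889417710703, 'cx': 311.1901730132631, 'cy': 200.4966494130837, 'xyz': array([-0.0588082 ,  0.49627526,  0.50694682]), 'attitude': array([ 0.21826979, -0.37658299,  0.76557582, -0.47374805])} {'fov_y': 43.01609851770469, 'cx': 314.5334958538272, 'cy': 203.39063289768293, 'xyz': array([ 0.3487376 , -0.01458658,  1.03788137]), 'attitude': array([-0.08530868,  0.74354165, -0.65876205,  0.07681667])} {'fov_y': 59.15021603169252, 'cx': 320.36458876101256, 'cy': 200.19467511408746, 'hand_eye': array([[ 2.01177372e-04, -9.61422632e-01, -2.75075412e-01,
         6.99257113e-02],
       [ 9.99999729e-01, -1.21153737e-06,  7.35587799e-04,
         3.31140942e-04],
       [-7.07544022e-04, -2.75075486e-01,  9.61422371e-01,
        -1.43532052e-01],
       [ 0.00000000e+00,  0.00000000e+00,  0.00000000e+00,
         1.00000000e+00]])}
```

View pics/scene.png

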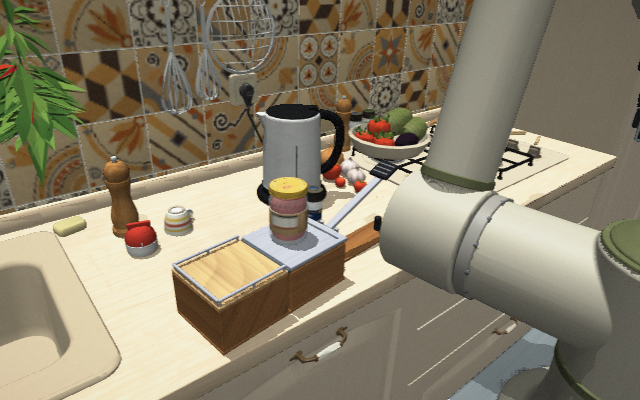

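View pics/top.png

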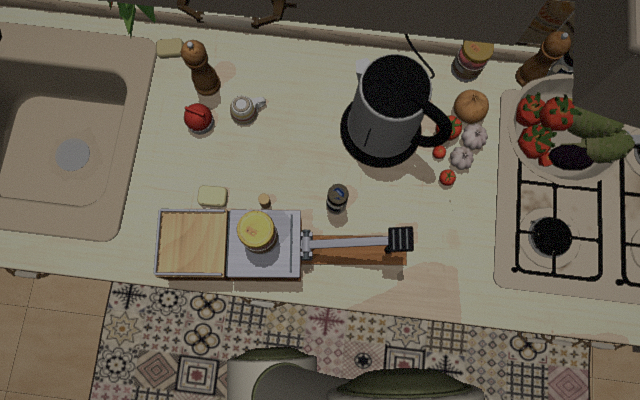

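The scene view shows the jar on the flap. In the top view the deck is at about (192,243), the flap at (263,244), the jar lid at (257,229), the axle at (306,243), the pad at (400,239), the spice jar at (338,197), the cork at (265,200) and the soap at (212,195).

```bash
python3 - <<'E'
from h import *
P=np.load("top.npy")
def q(n,u,v,r=2): print(n,np.nanmedian(P[v-r:v+r+1,u-r:u+r+1].reshape(-1,3),0).round(4))
for a in [("deck",192,243),("flapR",285,225),("flapR2",285,265),("pad",400,239),("spice",337,190),("cork",265,199),("soap",212,196),("arm",350,243),("lid",257,228),("kettle",435,120)]: q(*a)
Z=P[...,2];v,u=np.mgrid[:400,:640]
m=(Z>.075)&(Z<.105)&(u>140)&(u<310)&(v>195)&(v<290)
pts=P[m][:,:2]
r=cv2.minAreaRect(pts.astype(np.float32)); print("binrect",r,cv2.boxPoints(r))
m=(Z>.17)&(Z<.21)&(u>225)&(u<290)&(v>195)&(v<260)
print("lid",cv2.minEnclosingCircle(P[m][:,:2].astype(np.float32)),np.median(P[m],0),m.sum())
m=(Z>.12)&(Z<.175)&(u>380)&(u<420)&(v>220)&(v<260)
print("pad",cv2.minAreaRect(P[m][:,:2].astype(np.float32)),P[m].mean(0),Z[m].min(),Z[m].max())
m=(Z>.08)&(Z<.12)&(u>320)&(u<352)&(v>180)&(v<215)
print("spice",cv2.minEnclosingCircle(P[m][:,:2].astype(np.float32)))
E
```

```text
deck [0.4656 0.2306 0.0888]
flapR [0.5209 0.0612 0.0898]
flapR2 [0.4457 0.0509 0.0904]
pad [ 0.5097 -0.1491  0.1491]
spice [ 0.5964 -0.0292  0.1058]
cork [0.5771 0.1115 0.0446]
soap [0.5752 0.2239 0.0209]
arm [ 0.4986 -0.0643  0.108 ]
lid [0.4918 0.0996 0.189 ]
kettle [ 0.7194 -0.1851  0.2021]
binrect ((0.47574296593666077, 0.1543896347284317), (0.13000234961509705, 0.2878999412059784), 6.486844539642334) [[0.39489517 0.2900745 ]
 [0.4274207  0.00401774]
 [0.5565908  0.01870477]
 [0.52406526 0.30476153]]
lid ((0.4910082221031189, 0.10302266478538513), 0.032648965716362) [0.48969579 0.10224322 0.18929513] 1127
pad ((0.5098402500152588, -0.14458529651165009), (0.04553692042827606, 0.054330505430698395), 6.891878128051758) [ 0.50940158 -0.14741217  0.14761082] 0.12437037510439197 0.15947631483572888
spice ((0.5899394154548645, -0.03146055340766907), 0.020477505400776863)
```

```bash
cat >> h.py <<'E'
yb=np.array([-.113,.9936,0]);xb=np.array([.9936,.113,0]);O=np.array([.485,.0728,0])
def W(x,y,z): return O+x*xb+y*yb+np.array([0,0,z])
def T(tilt): # tool x ~ +bin y, tool y = bin x, tip tilted forward(+y) by tilt deg
    a=np.radians(tilt); z=np.array([0,0,-1])*np.cos(a)+yb*np.sin(a)
    return np.stack([np.cross(xb,z),xb,z],1)
def go(p,Rt,s=None):
    s=s or env.state(); R0=rot(s["orientation"])
    print("shift",(R0.T@(p-np.array(s["position"]))).round(4),"rv",R.from_matrix(R0.T@Rt).as_rotvec().round(4))
def binp(p): d=np.array(p)-O; return np.array([d@xb,d@yb,d[2]]).round(4)
E
python3 - <<'E'
from h import *
print(T(35)); go(W(.009,-.06,.23),T(35)); go(W(.009,-.06,.23),T(0))
E
```

```text
[[-0.09256418  0.9936     -0.06481414]
 [ 0.81390947  0.113       0.56990555]
 [ 0.57358215  0.         -0.81915204]]
shift [ 0.4715 -0.3556  0.0013] rv [ 0.399   0.5188 -1.2679]
shift [ 0.4715 -0.3556  0.0013] rv [-8.0000e-04 -9.0000e-04 -1.3112e+00]
```

jog_arm([
  [[0.03,-0.022,0,0.02,0.03,-0.08,0],[0.06,-0.045,0,0.05,0.065,-0.16,0],[0.09,-0.067,0,0.075,0.1,-0.24,0],[0.12,-0.09,0,0.1,0.13,-0.32,0],[0.15,-0.112,0,0.125,0.16,-0.4,0],[0.18,-0.135,0,0.15,0.195,-0.48,0],[0.21,-0.158,0,0.175,0.23,-0.56,0],[0.235,-0.178,0,0.2,0.26,-0.634,0]],
])

```text
time_s: 0.77
position: [0.3459, -0.2354, 0.2312]
orientation: [-0.121, 0.862, 0.48, 0.108]
force: [-0.1, 0.1, -0.6]
width: 0.496
```

```bash
python3 - <<'E'
from h import *
s=env.state();print(s["time_s"],binp(s["position"]),s["joint_positions"].round(2),s["width"]);go(W(.009,-.06,.21),T(35))
E
```

```text
0.7667 [-0.173  -0.2906  0.2312] [-1.02  0.17  1.72  0.22  1.49 -0.51] 0.4960967336626835
shift [0.2736 0.0073 0.1087] rv [ 0.1982  0.2575 -0.6296]
```

jog_arm([
  [[0.035,0.001,0.014,0.025,0.033,-0.08,0],[0.07,0.002,0.028,0.05,0.066,-0.16,0],[0.105,0.003,0.042,0.075,0.1,-0.24,0],[0.14,0.004,0.056,0.1,0.13,-0.32,0],[0.175,0.005,0.07,0.125,0.16,-0.4,0],[0.21,0.006,0.084,0.15,0.195,-0.48,0],[0.245,0.007,0.098,0.175,0.23,-0.56,0],[0.273,0.007,0.108,0.198,0.257,-0.63,0]],
])

```text
time_s: 1.43
position: [0.5011, 0.0131, 0.2092]
orientation: [-0.225, 0.635, 0.712, 0.2]
force: [0.2, -1.1, 0.4]
width: 0.499
```

```bash
python3 - <<'E'
from h import *
s=env.state();print(s["time_s"],binp(s["position"]),s["joint_positions"].round(2),s["width"]);go(W(.009,-.06,.13),T(35));go(W(.009,-.06,.106),T(35))
p,P=grab("wrist");save("w1",p)
E
```

```text
1.4333 [ 0.0092 -0.0611  0.2092] [-0.47  0.4   1.57  0.5   1.55 -0.69] 0.49852108171526843
shift [-0.0445 -0.0002  0.0655] rv [-0.001   0.0002  0.0001]
shift [-0.0582 -0.0001  0.0852] rv [-0.001   0.0002  0.0001]
```

View pics/w1.png

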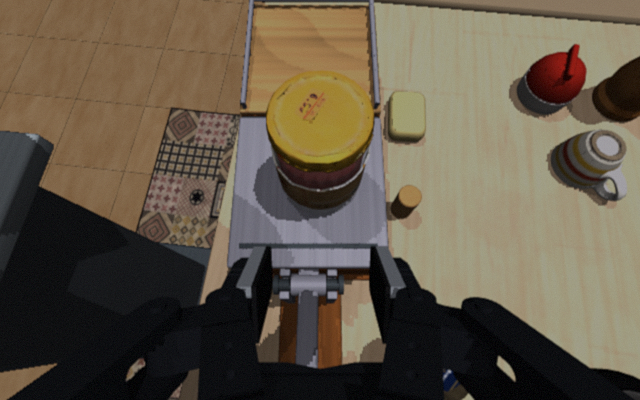

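The wrist view shows the jar (lid at about (320,120), foot near (320,190)) centred between the two fingertips. The lip is at about row 262 and the lever axle at (308,285). I'll go down now.

jog_arm([
  [[-0.009,0,0.013,0,0,0,0],[-0.018,0,0.026,0,0,0,0],[-0.027,0,0.039,0,0,0,0],[-0.036,0,0.052,0,0,0,0],[-0.045,0,0.065,0,0,0,0],[-0.052,0,0.076,0,0,0,0],[-0.058,0,0.085,0,0,0,0],[-0.058,0,0.085,0,0,0,0]],
])

```text
time_s: 2.15
position: [0.4994, 0.012, 0.1052]
orientation: [-0.225, 0.637, 0.71, 0.199]
force: [0.7, -0.0, -0.5]
width: 0.499
```

```bash
python3 - <<'E'
from h import *
s=env.state();print(s["time_s"],binp(s["position"]),s["force"]);go(W(.009,.0,.106),T(35))
p,P=grab("wrist");save("w2",p)
E
```

```text
2.15 [ 0.0074 -0.062   0.1052] [ 0.71260183 -0.03602841 -0.49411442]
shift [0.0513 0.0013 0.0348] rv [-0.0011  0.0011 -0.0057]
```

View pics/w2.png

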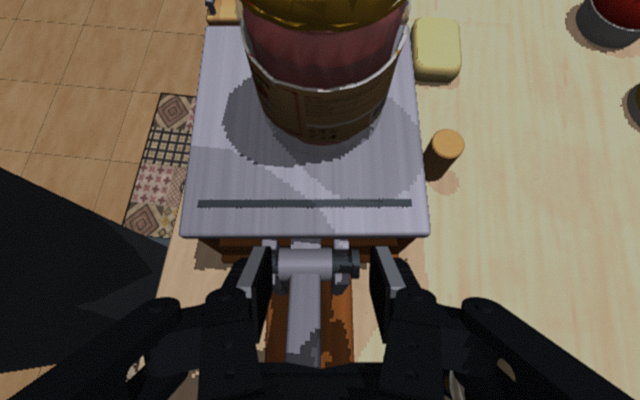

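jog_arm([
  [[0.0082,0,0.0057,0,0,0,0],[0.0164,0,0.0115,0,0,0,0],[0.0246,0,0.0172,0,0,0,0],[0.0311,0,0.0218,0,0,0,0],[0.036,0,0.0252,0,0,0,0],[0.0401,0,0.0281,0,0,0,0],[0.0442,0,0.0309,0,0,0,0],[0.0483,0,0.0338,0,0,0,0]],
])

```text
time_s: 2.87
position: [0.4938, 0.0708, 0.1068]
orientation: [-0.223, 0.637, 0.71, 0.199]
force: [-0.7, -0.3, -0.1]
width: 0.5
```

```bash
cat > jar.py <<'E'
from h import *
s=env.state();print(s["time_s"],binp(s["position"]),s["force"].round(2))
p,P=grab("top");Z=P[...,2];B=(P-O)@np.stack([xb,yb,[0,0,1]],1)
m=(Z>.180)&(Z<.2)&(abs(B[...,0])<.06)&(B[...,1]<.215)&(B[...,1]>-.02)
# lid pixels: yellow
m&=(p[...,0].astype(int)-p[...,2]>60)
q=B[m];print(m.sum(),cv2.minEnclosingCircle(q[:,:2].astype(np.float32)),np.median(q,0).round(4))
for x in(.06,.10,.12):
    go(W(.008,x,.106),T(35),s)
save("t%d"%(s["time_s"]*100),p)
E
python3 jar.py
```

```text
2.8667 [ 0.0085 -0.003   0.1068] [-0.66 -0.33 -0.07]
819 ((0.0090598464012146, 0.029343269765377045), 0.03122183494269848) [0.0085 0.0291 0.1895]
shift [ 0.0513 -0.0008  0.0367] rv [ 0.0016  0.0029 -0.0038]
shift [ 0.0841 -0.0009  0.0595] rv [ 0.0016  0.0029 -0.0038]
shift [ 0.1005 -0.001   0.071 ] rv [ 0.0016  0.0029 -0.0038]
```

jog_arm([
  [[0.0041,0,0.0029,0,0,0,0],[0.0082,0,0.0057,0,0,0,0],[0.0123,0,0.0086,0,0,0,0],[0.0164,0,0.0115,0,0,0,0],[0.0205,0,0.0143,0,0,0,0],[0.0246,0,0.0172,0,0,0,0],[0.0287,0,0.0201,0,0,0,0],[0.0328,0,0.0229,0,0,0,0]],
])

```text
time_s: 3.58
position: [0.4894, 0.1106, 0.1067]
orientation: [-0.223, 0.637, 0.71, 0.199]
force: [1.2, -2.6, 0.0]
width: 0.502
```

```bash
python3 jar.py
```

```text
3.5833 [0.0086 0.037  0.1067] [ 1.21 -2.63  0.01]
839 ((0.00968592707067728, 0.06870033591985703), 0.0316961370408535) [0.0092 0.0678 0.1896]
shift [ 0.0184 -0.0007  0.0137] rv [ 0.0014  0.0028 -0.0038]
shift [ 0.0513 -0.0009  0.0366] rv [ 0.0014  0.0028 -0.0038]
shift [ 0.0677 -0.001   0.048 ] rv [ 0.0014  0.0028 -0.0038]
```

jog_arm([
  [[0.0045,0,0.0031,0,0,0,0],[0.009,0,0.0063,0,0,0,0],[0.0135,0,0.0094,0,0,0,0],[0.018,0,0.0126,0,0,0,0],[0.0225,0,0.0157,0,0,0,0],[0.027,0,0.0189,0,0,0,0],[0.0315,0,0.022,0,0,0,0],[0.036,0,0.0252,0,0,0,0]],
])

```text
time_s: 4.3
position: [0.4843, 0.1544, 0.1063]
orientation: [-0.224, 0.637, 0.71, 0.199]
force: [-0.5, -1.7, -1.3]
width: 0.501
```

```bash
python3 jar.py
```

```text
4.3 [0.0085 0.0812 0.1063] [-0.47 -1.65 -1.29]
866 ((0.010517548769712448, 0.11534518748521805), 0.03233863413333893) [0.0092 0.1145 0.189 ]
shift [-0.0176 -0.0005 -0.0118] rv [ 0.0007  0.0027 -0.004 ]
shift [ 0.0152 -0.0006  0.011 ] rv [ 0.0007  0.0027 -0.004 ]
shift [ 0.0316 -0.0007  0.0224] rv [ 0.0007  0.0027 -0.004 ]
```

jog_arm([
  [[0.0045,0,0.0031,0,0,0,0],[0.009,0,0.0063,0,0,0,0],[0.0135,0,0.0094,0,0,0,0],[0.018,0,0.0126,0,0,0,0],[0.0225,0,0.0157,0,0,0,0],[0.027,0,0.0189,0,0,0,0],[0.0307,0,0.0215,0,0,0,0],[0.034,0,0.0238,0,0,0,0]],
])

```text
time_s: 5.02
position: [0.48, 0.1956, 0.1065]
orientation: [-0.223, 0.637, 0.71, 0.199]
force: [0.9, -1.5, -1.4]
width: 0.502
```

```bash
python3 jar.py
```

```text
5.0167 [0.0089 0.1225 0.1065] [ 0.9  -1.54 -1.38]
866 ((0.010322507470846176, 0.15410199761390686), 0.03183780238032341) [0.0092 0.1533 0.1881]
shift [-0.0516 -0.0007 -0.0353] rv [ 0.0013  0.0028 -0.0036]
shift [-0.0188 -0.0009 -0.0125] rv [ 0.0013  0.0028 -0.0036]
shift [-0.0024 -0.0009 -0.001 ] rv [ 0.0013  0.0028 -0.0036]
```

jog_arm([
  [[-0.0123,0,-0.0086,0,0,0,0],[-0.0246,0,-0.0172,0,0,0,0],[-0.049,0,-0.0344,0,0,0,0],[-0.055,0,-0.06,0,0,0,0],[-0.059,0,-0.09,0,0,0,0],[-0.055,0,-0.115,0,0,0,0.5],[-0.0524,0,-0.134,0,0,0,1],[-0.0524,0,-0.134,0,0,0,1]],
])

```text
time_s: 5.73
position: [0.4948, 0.0747, 0.1895]
orientation: [-0.221, 0.637, 0.711, 0.201]
force: [0.3, -0.1, 0.4]
width: 0.082
```

```bash
python3 jar.py; python3 - <<'E'
from h import *
s=env.state();print(s["width"]);go(W(0,-.225,.2),T(0))
P=grab("top")[1];B=(P-O)@np.stack([xb,yb,[0,0,1]],1)
np.save("B",B)
m=(B[...,2]>.11)&(B[...,2]<.18)&(B[...,1]<-.19)&(B[...,1]>-.27)&(abs(B[...,0])<.05)
q=B[m];print(len(q),q.min(0),q.max(0),q.mean(0))
E
```

```text
5.7333 [0.0099 0.0008 0.1895] [ 0.3  -0.07  0.43]
859 ((0.009915623813867569, 0.15418271720409393), 0.03165915980935097) [0.0093 0.1539 0.188 ]
shift [ 0.0011 -0.0026  0.1023] rv [ 0.0067  0.0047 -0.0021]
shift [ 0.0339 -0.0028  0.1251] rv [ 0.0067  0.0047 -0.0021]
shift [ 0.0504 -0.003   0.1365] rv [ 0.0067  0.0047 -0.0021]
0.006768680113882521
shift [-0.1793 -0.0081 -0.1396] rv [ 0.0033 -0.6072 -0.0043]
5 [-0.02251231 -0.24432662  0.1540503 ] [-0.0175595  -0.24278596  0.15791848] [-0.02027177 -0.24362388  0.15568574]
```

jog_arm([
  [[-0.022,-0.001,-0.017,0,-0.07,0,1],[-0.045,-0.002,-0.035,0,-0.14,0,1],[-0.067,-0.003,-0.052,0,-0.22,0,1],[-0.09,-0.004,-0.07,0,-0.3,0,1],[-0.112,-0.005,-0.087,0,-0.38,0,1],[-0.135,-0.006,-0.105,0,-0.46,0,1],[-0.158,-0.007,-0.122,0,-0.54,0,1],[-0.179,-0.008,-0.139,0,-0.607,0,1]],
])

```text
time_s: 6.5
position: [0.5098, -0.1499, 0.1972]
orientation: [-0.001, 0.667, 0.745, -0.001]
force: [-0.8, 0.4, -0.6]
width: 0.0
```

```bash
python3 - <<'E'
from h import *
s=env.state();print(binp(s["position"]),s["force"].round(1))
p,P=grab("wrist");save("w3",p);go(W(0,-.225,.155),T(0),s)
B=(P-O)@np.stack([xb,yb,[0,0,1]],1)
m=(B[...,2]>.12)&(B[...,2]<.18)&(B[...,1]<-.19)&(B[...,1]>-.27)&(abs(B[...,0])<.04)
q=B[m];print(len(q),q.min(0),q.max(0))
E
```

```text
[-0.0005 -0.2241  0.1972] [-0.8  0.4 -0.6]
shift [-0.0009  0.0006  0.0422] rv [-0.0027  0.0011 -0.0024]
5660 [-0.02316156 -0.24637451  0.12564588] [ 0.02174034 -0.19000169  0.15770908]
```

View pics/w3.png

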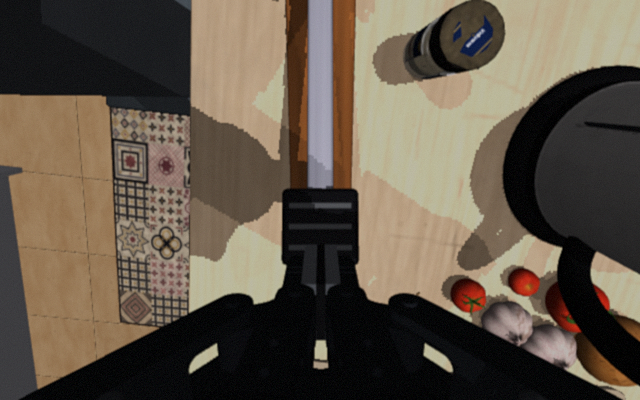

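The pad shows at (320,225), straight below the closed fingertips, with the spice jar clear at (460,40). I'll descend to light contact, then follow the arc.

jog_arm([
  [[0,0,0.009,0,0,0,1],[0,0,0.018,0,0,0,1],[0,0,0.027,0,0,0,1],[0,0,0.033,0,0,0,1],[0,0,0.037,0,0,0,1],[0,0,0.041,0,0,0,1],[0,0,0.044,0,0,0,1],[0,0,0.047,0,0,0,1]],
])

```text
time_s: 7.22
position: [0.5101, -0.1496, 0.1512]
orientation: [-0.001, 0.667, 0.745, 0.0]
force: [-0.1, -0.1, 2.4]
width: 0.001
```

```bash
python3 - <<'E'
from h import *
s=env.state();print(binp(s["position"]),s["force"].round(1))
E
```

```text
[-2.000e-04 -2.238e-01  1.512e-01] [-0.1 -0.1  2.4]
```

jog_arm([
  [[-0.001,0,0.002,0,0,0,1],[-0.002,0,0.005,0,0,0,1],[-0.004,0,0.009,0,0,0,1],[-0.005,0,0.013,0,0,0,1],[-0.007,0,0.017,0,0,0,1],[-0.008,0,0.021,0,0,0,1],[-0.009,0,0.025,0,0,0,1],[-0.011,0,0.029,0,0,0,1]],
])

```text
time_s: 7.88
position: [0.5118, -0.1607, 0.1233]
orientation: [0.0, 0.667, 0.745, 0.0]
force: [-1.0, 3.1, 6.6]
width: -0.004
```

```bash
python3 - <<'E'
from h import *
s=env.state();print(binp(s["position"]),s["force"].round(1))
E
```

```text
[ 2.000e-04 -2.351e-01  1.233e-01] [-1.   3.1  6.6]
```

jog_arm([
  [[-0.001,0,0.004,0,0,0,1],[-0.001,0,0.008,0,0,0,1],[-0.002,0,0.012,0,0,0,1],[-0.003,0,0.016,0,0,0,1],[-0.003,0,0.02,0,0,0,1],[-0.004,0,0.024,0,0,0,1],[-0.004,0,0.028,0,0,0,1],[-0.005,0,0.032,0,0,0,1]],
])

```text
time_s: 8.55
position: [0.5127, -0.1668, 0.0918]
orientation: [0.002, 0.667, 0.745, 0.0]
force: [-0.4, -0.9, 8.9]
width: 0.001
```

```bash
cat > chk.py <<'E'
from h import *
s=env.state();print(s["time_s"],binp(s["position"]),s["force"].round(1))
for n in("top","scene"):
    p,P=grab(n);B=(P-O)@np.stack([xb,yb,[0,0,1]],1);save(n+"_%d"%(s["time_s"]*100),p)
    m=(abs(abs(B[...,0])-.04)<.02)&(B[...,1]>-.05)&(B[...,1]<.085)&(B[...,2]>.085)&(B[...,2]<.17)
    q=B[m]
    if len(q)>50:
        A=np.polyfit(q[:,1],q[:,2],1);print(n,len(q),"flap angle",np.arctan(-A[0]))
E
python3 chk.py
```

```text
8.55 [ 0.0005 -0.2412  0.0918] [-0.4 -0.9  8.9]
top 2767 flap angle 0.3237480337241792
scene 2306 flap angle 0.3317453045770762
```

jog_arm([
  [[0,0,0.004,0,0,0,1],[0,0,0.009,0,0,0,1],[0,0,0.014,0,0,0,1],[0,0,0.019,0,0,0,1],[0,0,0.023,0,0,0,1],[0,0,0.027,0,0,0,1],[0,0,0.03,0,0,0,1],[0,0,0.032,0,0,0,1]],
])

```text
time_s: 9.32
position: [0.5127, -0.1671, 0.0594]
orientation: [0.002, 0.667, 0.745, -0.0]
force: [0.3, -5.4, 5.7]
width: 0.002
```

```bash
python3 chk.py; python3 jar.py | head -2
```

```text
9.3167 [ 0.0004 -0.2415  0.0594] [ 0.3 -5.4  5.7]
top 2613 flap angle 0.4386786879709084
scene 2410 flap angle 0.44562030237256955
9.4167 [ 2.000e-04 -2.412e-01  5.920e-02] [ 0.92 -3.43  3.85]
864 ((0.009865671396255493, 0.1543097198009491), 0.03148750588297844) [0.0092 0.1539 0.1882]
```

jog_arm([
  [[-0.001,0,0.001,0,0,0,1],[-0.0015,0,0.002,0,0,0,1],[-0.0015,0,0.003,0,0,0,1],[-0.0015,0,0.003,0,0,0,1],[-0.0015,0,0.003,0,0,0,1],[-0.0015,0,0.003,0,0,0,1],[-0.0015,0,0.003,0,0,0,1],[-0.0015,0,0.003,0,0,0,1]],
])

```text
time_s: 10.13
position: [0.512, -0.1666, 0.0557]
orientation: [-0.001, 0.667, 0.745, 0.0]
force: [0.3, 0.5, 4.8]
width: -0.002
```

```bash
python3 chk.py; python3 jar.py | head -2; cp pics/scene_1*.png pics/final.png
```

```text
10.1333 [-0.0003 -0.2409  0.0557] [0.3 0.5 4.8]
top 2611 flap angle 0.44786702786849103
scene 2411 flap angle 0.45438051444542804
10.2333 [-0.0003 -0.2409  0.0557] [0.05 1.44 5.11]
864 ((0.010072076693177223, 0.15430545806884766), 0.03152071684598923) [0.0092 0.1542 0.188 ]
```

View pics/final.png

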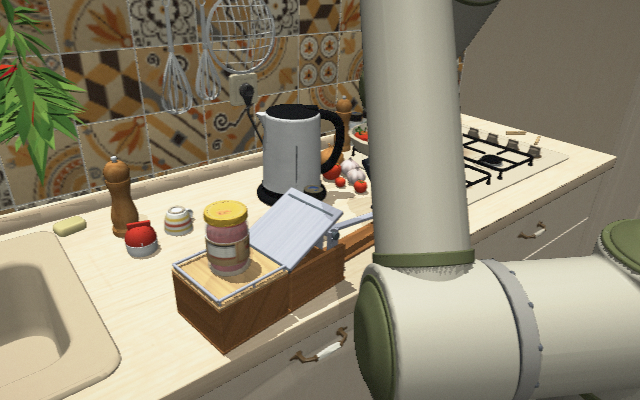

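The jar stands upright on the deck at about (228,240), the flap stands open at (297,228), and the pad is held with a steady 5 N. I'm handing in now.

```bash
python3 -c "
from rig import env
env.sign_off()"
```

```text
the job is handed in; nothing more can be done
```

The jar is on the deck, the flap stands open, and I handed the job in with the fingers still holding the pad down. I nudged the jar, standing, across the gap with the half-open fingertips. Then I pressed the pad down along its arc with closed fingers.

Last checks before hand-in, at about 10.2 s:
- **Jar:** it stands upright with its axis at bin y about 0.154 m (0.128 needed) and has not moved since I backed away.
- **Flap:** it is open at about 0.45 rad by both cameras (0.38 needed).
- **Pad:** it is about 56 mm high, close to its stop, and the fingers press with a steady 5 N or so.
- **Bystanders:** the soap looks undisturbed in the last picture. I did not measure any of them again; the cork and the spice jar are hidden or barely visible from that side.
- **Lever:** I saw no sign of it leaving its cradle, but I did not measure the axle position.

Part-way through the press there was a sideways force of about 5 N on the lever. I eased the tool outward slightly and it dropped to about 1 N. No check failed.

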